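Level the portion scale and snap its plate cap home

TASK

Get the portion scale ready for plating: first turn its black levelling knob until the tilted weighing plate is level. Then pick up the loose red cap and press it down onto the steel stud in the middle of the plate until it clicks, and keep pressing after the click so that it sits fully down on the plate. Finish while holding it there: the gripper stays on the cap, pressing it firmly down; leave the ramekin, the jar and the spoon where they are.

Things in the scene. Friction and masses are not known exactly. Their poses are not given: they have to be found in the camera images.
- scale: Portion scale fixed on the table: white body 190 x 190 mm, 42 mm high, with an aluminium ledge 75 mm wide, 50 mm high, out of its -y side to 220 mm from the centre. Origin at the centre of the white body's underside, z up. The weighing plate is above the middle; the levelling knob stands on the ledge, its axis 175 mm from the origin along the scale's -y axis.
- level_knob (a joint): Black levelling knob, vertical axis. Rad, growing clockwise seen from above, stops at 0 and 3.0. At 0 its grip bar lies along the scale's x axis. Each rad clockwise lowers the plate's knob side by 0.08 rad; level at 1.5. At the start that side is too high, the knob at 0.25 to 0.75. Turns with about 0.1 N m and stays where left.
- level_knob_grip (a point): Point on the knob's axis at the height to grip, 7 mm below the top of its grip bar. The bar is 42 mm long (along this point's x axis, a white mark on top of its -x half), 14 mm wide and 32 mm high; under it is a 44 mm disc, whose top is 23 mm below this point. The point turns with the knob.
- plate_centre (a point): Centre of the top face of the round weighing plate (white with blue rings, 180 mm across, 8 mm thick), at the foot of the stud. Tilts with the plate: z is the plate's upward normal, x the axis about which it rocks (the scale's x axis, 8 mm below this point).
- stud_top (a point): Top of the steel stud in the middle of the plate, 19 mm above point plate_centre along the plate's z. Stud 24 mm in diameter, its top 4 mm tapered to 17 mm, with four sprung brass balls round it (centres 10 mm above the plate, standing out to 32 mm across) over which the cap snaps.
- cap_mid (a point): Centre (half-way up) of the loose red snap cap, 48 mm tall, about 50 g, standing on the table hollow side down. Lower part 47 mm in diameter, 25 mm high; on it a round grip 26 mm in diameter, 23 mm high; fingertips round the grip can push on the flat shoulder between the two, 1 mm above this point. z is its axis, up. When the cap is home this point is 24 mm above point plate_centre.
- cap_mouth (a point): Centre of the cap's underside, 24 mm below point cap_mid: a mouth 27 mm in diameter, 1.5 mm clear of the stud all round. On the stud the cap first stops on the balls, underside 12 mm above the plate; pushed with about 6 to 13 N it clicks past them about 6 mm lower, the force drops, and it goes down until the underside stands on the plate.
- ramekin_mid (a point): Bystander: blue ceramic bowl, 72 mm across, 45 mm high; the point is half-way up its axis. The cap and the ramekin may stand in either of two places left of the scale.
- jar_mid (a point): Bystander: amber glass spice jar with black lid, 56 mm across, 70 mm high, right of the scale; the point is half-way up its axis.
- spoon: Bystander: wooden-handled spoon, 200 mm long, about 20 mm thick, lying between robot and scale, its length along its x axis; origin under its middle.
There are look-alikes about, which are no part of the job. Of the things like the part that bears cap_mid, leave any that is green, turquoise or yellow; of the rest the larger one is meant.

How it is judged:
By the outcome, as a careful person would: the job done as asked, in the order asked, and still so for the second after the job is handed in, while the arm keeps its last pose, push and grip.
It also fails if it takes over 61 s, if anything falls off the work surface, if the arm or the gripper's body presses on something with over 40 N, if the wrist force passes 120 N, or if a joint passes its speed limit or range.

ROBOT

A 7-joint arm with a two-finger parallel gripper is mounted at the origin on the work surface. World frame = base frame: x ahead of the robot, y to its left, z up, the work surface at z = 0. Lengths are in m, angles in rad, forces in N, time in s.
With the tool pointing down it reaches from about 0.4 to 0.85 m from the base axis. Payload 10.4 kg.
Tool frame: the origin (TCP) lies at the very end of the fingers, on their centre line; the grasp point (between the pads) lies 19 mm behind it (r.pinch_z is the distance from the TCP to the grasp point, in m); z points along the fingers, y is the line along which they close (so a half turn about z gives the same grasp; the last joint's range is limited). The gripper opens to 87 mm and grips with 3 to 60 N. Pads are 19 mm wide; open, the fingers measure 117 mm over their backs; the gripper's body (75 mm by 190 mm) begins 51 mm behind the grasp point.
Start: joints at [1.192, 0.332, -0.065, 1.46, 0.022, 1.35, -0.088], TCP at [0.218, -0.586, 0.191] pointing down, gripper open.
Joint ranges: [-2.6, 2.6], [-0.5, 2.12], [-1.47, 1.34], [0.16, 2.42], [-1.27, 4.41], [0.06, 2.06], [-2.6, 2.6]. Speed limits (rad/s): [2.22, 2.22, 2.79, 2.79, 3.14, 3.14, 3.14].

INTERFACE

Orientations are given as a unit quaternion [x, y, z, w].
In Python, from bench import sensors, vision, r gives the robot as it stands.
- The arm moves only by the shell command python3 -m crank 'ROWS' [OPENING] [FORCE]. ROWS is JSON, a list of rows, each a list of 2 entries, a list of its own where there are three numbers: the shift along the tool's x, y, z normalised to -1 to 1, where 1 is 3 cm, then the turn about the tool's z normalised to -1 to 1, where 1 is 8 degrees. A call has 1 to 12 rows; each row shifts and turns the commanded pose from where the row before left it, along the tool's axes as they then stand; what a row does not reach is not made up. A row lasts 1/8 s, in which the tool goes at most 62.5 mm and 10.7 degrees, less where a joint would pass 70% of its speed; a pose out of reach is approached as far as the arm can. A call with a number of a shift or a turn outside -1 to 1 is refused whole. A call with a gripper value outside its range is refused whole. OPENING is the opening, from 0 (shut) to 1 (fully open), set as the call begins (- or left out, the last holds). The fingers move at their own pace and stop on an object; FORCE is the grip in N (left out, the last holds). Time passes only in rows, so rows that do not move let the fingers close. It gives the time, the measured TCP pose, the force, the opening and the grip force at its end, in the units of the state.
- sensors.read_state(): the state, without advancing time (a new reading comes with each control period).
- vision.camera(name): name is "scene" or "top" or "wrist"; returns the picture (400x640x3 uint8, red, green, blue); there is no depth.
- vision.camera_model(name): a dict with "vertical_fov" (degrees; the focal length in pixels is half the picture's height over the tangent of half this angle, whatever the lens; pixels are square), "cx", "cy" (the principal point, pixels), "camera_from_world" (4x4, takes a point from world to camera coordinates); the wrist camera has in their place "hand_eye" (4x4, takes a point from camera to tool coordinates, whose origin is the TCP and whose axes are the flange's). Camera axes: x right, y down, z forward; pixel columns grow to the right and rows downward; lengths in m; the calibration is good to about 2 mm. A picture is of the moment at which its call begins: read the wrist's pose just before it. camera_model takes no time and is no camera call.
- r.close_job(): hands the job in; it is judged then, once.
The state is a dict: "time": time; "joint_positions": joint angles; "joint_vel": joint speeds; "joint_torque": joint torques, N m; "ee_pos": TCP position; "eef_rot": TCP orientation; "ft_force": force on the tool from outside, world axes, zero at the start; "torque": the same for the moment, N m; "width": finger opening in m; "grip_force": force on a finger pad.
Only numpy, scipy, OpenCV 4.12 (cv2) and the standard library are available. Lean on these libraries where they do the work, as an engineer would, in place of code of your own. Each camera call takes 0.05 s, during which the arm holds its last target. There are 200 camera calls.

## Working session

There is one attempt and no reset: what is moved stays moved. The work goes in short steps, Python scripts to look and compute and a shell command to move; the robot and the scene stay as the last step left them, time stands still between calls to the robot, and variables do not carry over. Pictures are saved under pics/ and viewed, at most 10 in all, crops included, and the job is handed in when it is done.

```bash
mkdir -p pics; ls; python3 - <<'E'
from bench import sensors, vision, r
import cv2, numpy as np
s=sensors.read_state(); print(s)
a=vision.camera("top");b=vision.camera("scene")
cv2.imwrite("pics/top0.png",a[:,:,::-1]);cv2.imwrite("pics/scene0.png",b[:,:,::-1])
np.set_printoptions(precision=4,suppress=True)
for n in("top","scene","wrist"):print(n,vision.camera_model(n))
E
```

```text
pics
{'time': 0.0, 'joint_positions': array([ 1.19240167,  0.33284852, -0.06470882,  1.46090495,  0.02160734,
        1.34987482, -0.08848643]), 'joint_vel': array([ 9.16595057e-05,  1.00148787e-04, -1.67352109e-04,  1.35943669e-04,
        4.99352564e-04,  8.69318173e-05, -2.36356197e-04]), 'joint_torque': array([-1.58415100e-03, -6.23262262e+01,  2.32576701e-02, -3.89891803e+01,
       -6.13655616e-02,  3.97428323e-02,  1.79822109e-04]), 'ee_pos': array([ 0.21756549, -0.58547844,  0.19018593]), 'eef_rot': array([ 9.84213867e-01,  1.76981963e-01, -1.50272122e-04, -6.52841063e-04]), 'ft_force': array([ 0.39510645,  0.05513184, -0.59463792]), 'torque': array([0.08664663, 0.0303236 , 0.04655952]), 'grip_force': 0.0, 'width': 0.086958145221551}
top {'vertical_fov': 56.942862574916795, 'cx': 319.48676158654206, 'cy': 201.14586851524075, 'camera_from_world': array([[-0.0301, -0.9993, -0.0244,  0.0343],
       [-0.9893,  0.0332, -0.142 ,  0.5166],
       [ 0.1427,  0.0198, -0.9896,  0.9775],
       [ 0.    ,  0.    ,  0.    ,  1.    ]])}
scene {'vertical_fov': 56.53423115367145, 'cx': 318.6247008646072, 'cy': 201.16305324461413, 'camera_from_world': array([[-0.3514,  0.9362, -0.0017,  0.1603],
       [ 0.759 ,  0.2838, -0.586 , -0.3339],
       [-0.5482, -0.2072, -0.8103,  1.2209],
       [ 0.    ,  0.    ,  0.    ,  1.    ]])}
wrist {'vertical_fov': 61.834081873792385, 'cx': 318.71389666170376, 'cy': 194.98029864070742, 'hand_eye': array([[ 0.    , -0.9587, -0.2845,  0.0776],
       [ 1.    ,  0.0003, -0.0008, -0.0002],
       [ 0.0009, -0.2845,  0.9587, -0.1922],
       [ 0.    ,  0.    ,  0.    ,  1.    ]])}
```

View pics/top0.png

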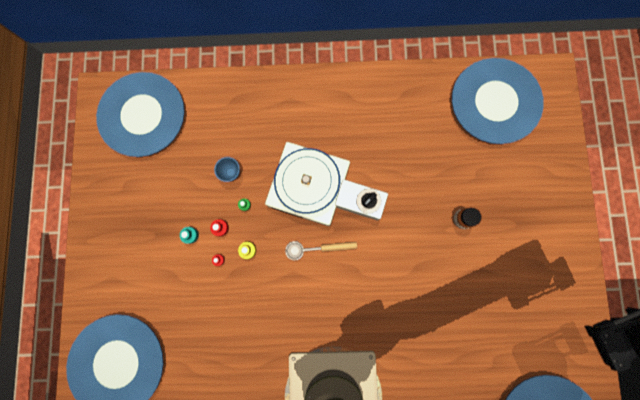

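View pics/scene0.png

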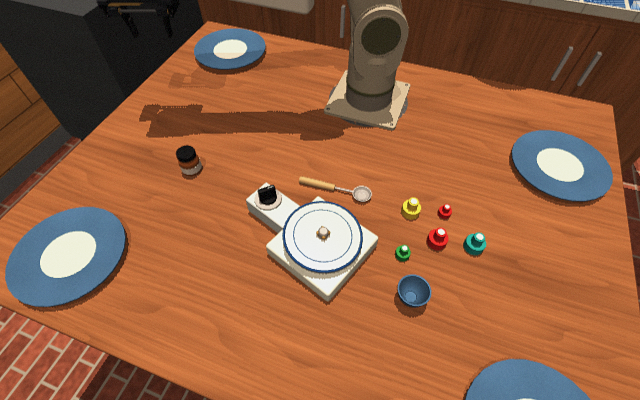

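The caps in the top view are red large (219,228), red small (218,260), teal (189,235), green (244,204) and yellow (247,251). Leaving out green, teal and yellow, the larger red one at (219,228) fits. I'll confirm it in a crop.

```bash
cat > h.py <<'E'
import numpy as np, cv2
from scipy.spatial.transform import Rotation as R
from bench import sensors, vision, r
np.set_printoptions(precision=4,suppress=True)
def ray(name,u,v,pose=None):
    m=vision.camera_model(name); f=200/np.tan(np.radians(m["vertical_fov"]/2))
    d=np.array([(u-m["cx"])/f,(v-m["cy"])/f,1])
    if name=="wrist":
        T=np.eye(4);T[:3,:3]=R.from_quat(pose[1]).as_matrix();T[:3,3]=pose[0];W=T@m["hand_eye"]
    else: W=np.linalg.inv(m["camera_from_world"])
    return W[:3,3],W[:3,:3]@d
def atz(name,u,v,z,pose=None):
    o,d=ray(name,u,v,pose); return o+d*(z-o[2])/d[2]
def tri(rays):
    A=0;b=0
    for o,d in rays:
        d=d/np.linalg.norm(d);P=np.eye(3)-np.outer(d,d);A=A+P;b=b+P@o
    return np.linalg.solve(A,b)
def proj(name,p,pose=None):
    m=vision.camera_model(name); f=200/np.tan(np.radians(m["vertical_fov"]/2))
    if name=="wrist":
        T=np.eye(4);T[:3,:3]=R.from_quat(pose[1]).as_matrix();T[:3,3]=pose[0];C=np.linalg.inv(T@m["hand_eye"])
    else:C=m["camera_from_world"]
    q=C[:3,:3]@np.array(p)+C[:3,3];return np.array([m["cx"]+f*q[0]/q[2],m["cy"]+f*q[1]/q[2]])
def snap(n,fn):
    s=sensors.read_state();im=vision.camera(n);cv2.imwrite("pics/"+fn,im[:,:,::-1])
    return s,im
def go(target_xyz,s=None):
    "tool-frame shift in units of 3 cm"
    s=s or sensors.read_state();q=R.from_quat(s["eef_rot"]);return q.inv().apply(np.array(target_xyz)-s["ee_pos"])/.03
E
python3 - <<'E'
from h import *
print("cap",tri([ray("top",219,227),ray("scene",438,238)]),atz("top",219,228,.024))
print("knob",tri([ray("top",369,199),ray("scene",266,192)]),atz("top",369,199,.09))
print("stud",tri([ray("top",306,179),ray("scene",323,231)]))
print("ledge corners",[atz("top",*p,.05)[:2] for p in [(388,191),(381,218)]])
print("body corners",[atz("top",*p,.042)[:2] for p in [(288,142),(350,159),(332,224),(265,205)]])
t=cv2.imread("pics/top0.png");s=cv2.imread("pics/scene0.png")
c=cv2.resize(t[190:280,170:270],None,fx=4,fy=4,interpolation=cv2.INTER_CUBIC)
d=cv2.resize(t[160:250,320:420],None,fx=4,fy=4,interpolation=cv2.INTER_CUBIC)
cv2.imwrite("pics/crop0.png",np.hstack([c,d]))
E
```

```text
cap [0.4564 0.3038 0.0173] [0.4534 0.2994 0.024 ]
knob [ 0.5132 -0.1141  0.0775] [ 0.5112 -0.1122  0.09  ]
stud [0.5712 0.0522 0.0817]
ledge corners [array([ 0.5372, -0.1693]), array([ 0.4643, -0.1464])]
body corners [array([0.6876, 0.1011]), array([ 0.6322, -0.0706]), array([ 0.4531, -0.0143]), array([0.5111, 0.1675])]
```

View pics/crop0.png

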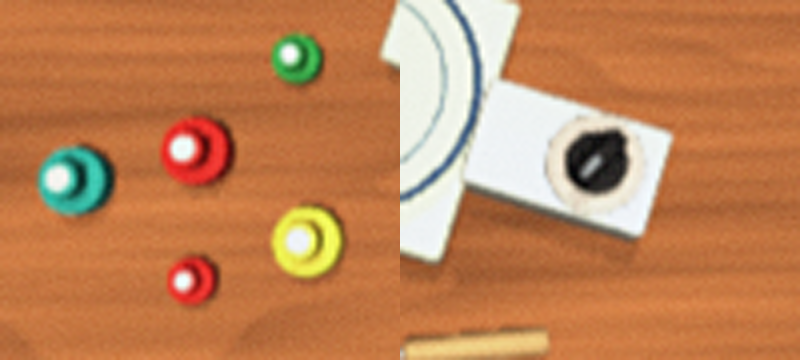

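Red large confirmed (crop 197,150, base clearly wider than the small red at 190,280). The knob's white mark is at lower-left, so its bar points about -45° in the world, knob ≈0.45 rad. Moving above the knob.

```bash
python3 -m crank '[[[0.9,-0.7,0],0],[[0.9,-0.7,0],0],[[0.9,-0.7,0],0],[[0.9,-0.7,0],0],[[0.9,-0.7,0],0],[[0.9,-0.7,0],0],[[0.9,-0.7,0],0],[[0.9,-0.7,0],0],[[0.9,-0.7,0],0],[[0.9,-0.7,0],0],[[0.9,-0.7,0],0],[[0.9,-0.7,0],0]]' 0.6 40
python3 -m crank '[[[0.95,-0.75,0],0],[[0.95,-0.75,0],0],[[0.95,-0.75,0],0],[[0.95,-0.75,0],0],[[0,0,0],-1],[[0,0,0],-1],[[0,0,0],-1],[[0,0,0],-1],[[0,0,0],-1],[[0,0,0],-1],[[0,0,0],-1],[[0,0,0],-1]]'
python3 -m crank '[[[0,0,0],-1],[[0,0,0],-1],[[0,0,0],-1],[[0,0,0],-1],[[0,0,0],-1],[[0,0,0],-1],[[0,0,0],0],[[0,0,0],0]]'
python3 - <<'E'
from h import *
s,im=snap("wrist","w1.png");print(s["joint_positions"],R.from_quat(s["eef_rot"]).as_matrix())
E
```

```text
time: 1.6
ee_pos: [0.4339, -0.2357, 0.1907]
eef_rot: [0.984, 0.177, -0.0, -0.0]
ft_force: [-0.0, -0.2, 0.0]
width: 0.0523
grip_force: 0.0
time: 3.1
ee_pos: [0.5089, -0.1127, 0.1906]
eef_rot: [0.739, 0.673, -0.0, -0.0]
ft_force: [0.1, 0.4, 0.3]
width: 0.0523
grip_force: 0.0
time: 4.1
ee_pos: [0.5091, -0.1127, 0.1908]
eef_rot: [0.405, 0.914, -0.0, -0.0]
ft_force: [0.0, -0.1, -0.8]
width: 0.052
grip_force: 0.0
[ 0.7284  0.1572 -0.6542  1.7043  0.0987  1.3137  0.7916] [[-0.6718  0.7407 -0.0002]
 [ 0.7407  0.6718  0.    ]
 [ 0.0002 -0.0002 -1.    ]]
```

View pics/w1.png

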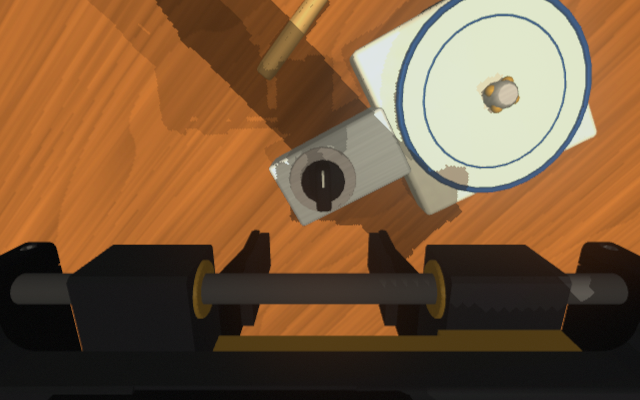

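The wrist picture shows the knob at about (323,182), bar nearly vertical (along tool x), and the stud at (502,95). I'll enlarge the dark knob.

```bash
python3 - <<'E'
from h import *
t=cv2.imread("pics/w1.png")
c=t[135:225,270:380].astype(float)/255;c=(np.clip(c,0,1)**0.45*255).astype(np.uint8)
cv2.imwrite("pics/crop1.png",cv2.resize(c,None,fx=6,fy=6,interpolation=cv2.INTER_CUBIC))
E
```

```text
(no output)
```

View pics/crop1.png

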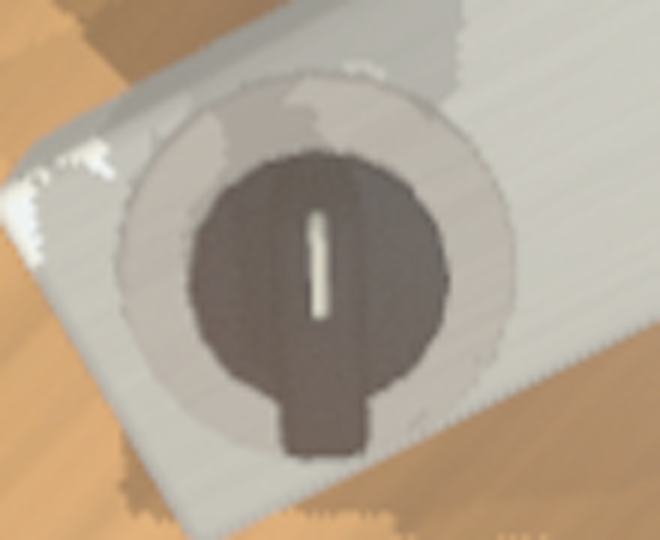

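```bash
python3 - <<'E'
from h import *
s=sensors.read_state();P=(s["ee_pos"],s["eef_rot"])
px=lambda x,y:(270+x/6,135+y/6)
for z in(.055,.06,.065,.07):
    l=atz("wrist",*px(190,277),z,P);q=atz("wrist",*px(448,277),z,P);c=atz("wrist",*px(320,277),z,P);print("disc",z,np.linalg.norm(l-q),c)
for z in(.08,.085,.09,.095,.1):
    a=atz("wrist",*px(317,190),z,P);b=atz("wrist",*px(325,458),z,P);e=atz("wrist",*px(320,320),z,P);w=atz("wrist",*px(281,400),z,P)-atz("wrist",*px(367,400),z,P)
    print("bar",z,(a+b)/2,"wid",np.linalg.norm(w),"len",np.linalg.norm(a-b),"mark end",e,"ang",np.degrees(np.arctan2(*(b-a)[[1,0]])), proj("top",e))
for z in(.08,.085,.09):print("stud",z,atz("wrist",506,93,z,P))
print("ledge end edge",[atz("wrist",*px(*p),.05,P) for p in[(8,190),(205,535)]])
E
```

```text
disc 0.055 0.04352842279672484 [ 0.515  -0.1128  0.055 ]
disc 0.06 0.04286506483911738 [ 0.5141 -0.1119  0.06  ]
disc 0.065 0.042201706881510044 [ 0.5132 -0.111   0.065 ]
disc 0.07 0.04153834892390262 [ 0.5123 -0.1101  0.07  ]
bar 0.08 [ 0.516  -0.1142  0.08  ] wid 0.013649190437286799 len 0.043675525932139046 mark end [ 0.5152 -0.1135  0.08  ] ang -45.87957513778145 [369.0138 198.0452]
bar 0.085 [ 0.515  -0.1132  0.085 ] wid 0.013424024274810414 len 0.04295502528314741 mark end [ 0.5142 -0.1125  0.085 ] ang -45.8795751377815 [368.8692 198.1399]
bar 0.09 [ 0.514  -0.1122  0.09  ] wid 0.01319885811233413 len 0.04223452463415576 mark end [ 0.5132 -0.1115  0.09  ] ang -45.87957513778154 [368.7231 198.2357]
bar 0.095 [ 0.513  -0.1112  0.095 ] wid 0.012973691949857745 len 0.04151402398516416 mark end [ 0.5122 -0.1106  0.095 ] ang -45.879575137781444 [368.5754 198.3324]
bar 0.1 [ 0.5121 -0.1102  0.1   ] wid 0.012748525787381454 len 0.040793523336172526 mark end [ 0.5113 -0.1096  0.1   ] ang -45.879575137781494 [368.4261 198.4302]
stud 0.08 [0.5747 0.0565 0.08  ]
stud 0.085 [0.5727 0.0546 0.085 ]
stud 0.09 [0.5707 0.0528 0.09  ]
ledge end edge [array([ 0.4666, -0.1379,  0.05  ]), array([ 0.5327, -0.1623,  0.05  ])]
```

```bash
python3 -m crank '[[[-0.11,0.13,0.75],-0.24],[[0,0,0.8],0],[[0,0,0.8],0],[[0,0,0.8],0],[[0,0,0.6],0],[[0,0,0.5],0],[[0,0,0],0],[[0,0,0],0]]'
python3 -m crank '[[[0,0,0],0],[[0,0,0],0],[[0,0,0],0],[[0,0,0],0],[[0,0,0],0],[[0,0,0],0]]' 0 40
```

```text
time: 5.15
ee_pos: [0.5148, -0.1126, 0.0641]
eef_rot: [0.388, 0.922, 0.0, 0.0]
ft_force: [-1.0, 0.5, -0.9]
width: 0.0522
grip_force: 0.0
time: 5.9
ee_pos: [0.5143, -0.1125, 0.0634]
eef_rot: [0.388, 0.922, -0.0, 0.0]
ft_force: [0.1, -0.1, 0.4]
width: 0.0033
grip_force: 0.0
```

```bash
python3 - <<'E'
from h import *
s,im=snap("wrist","w2.png");a=vision.camera("top");b=vision.camera("scene");print(s["width"],s["grip_force"])
u=lambda c:(np.clip(c.astype(float)/255,0,1)**.5*255).astype(np.uint8)[:,:,::-1]
A=cv2.resize(u(b[120:270,210:410]),(400,300),interpolation=cv2.INTER_CUBIC);B=cv2.resize(u(im),(400,250));B=np.vstack([B,np.zeros((50,400,3),np.uint8)])
cv2.imwrite("pics/c2.png",np.hstack([A,B]))
E
```

```text
0.0032725001987857177 0.0
```

View pics/c2.png

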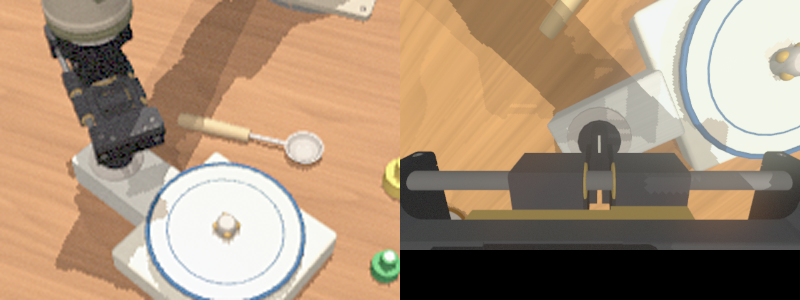

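The left shows the gripper at the knob; on the right the bar with its white mark at (598,140) is visible just ahead of the fingers. Checking the width again and the fingertip region enlarged.

```bash
python3 - <<'E'
from h import *
s=sensors.read_state();print(s["time"],s["width"],s["grip_force"],s["ft_force"])
P=(s["ee_pos"],s["eef_rot"])
t=s["ee_pos"]
for dz in(0,.019,.024):print(dz,proj("wrist",t+[0,0,dz],P))
im=cv2.imread("pics/w2.png")[180:320,240:400]
c=(np.clip(im/255.,0,1)**.45*255).astype(np.uint8)
cv2.imwrite("pics/c3.png",cv2.resize(c,None,fx=4,fy=4,interpolation=cv2.INTER_CUBIC))
E
```

```text
6.05 0.0011358322596297433 0.0 [-0.7308  0.0331  0.1142]
0 [319.3558 228.6019]
0.019 [319.4401 241.4228]
0.024 [319.4651 245.2194]
```

View pics/c3.png

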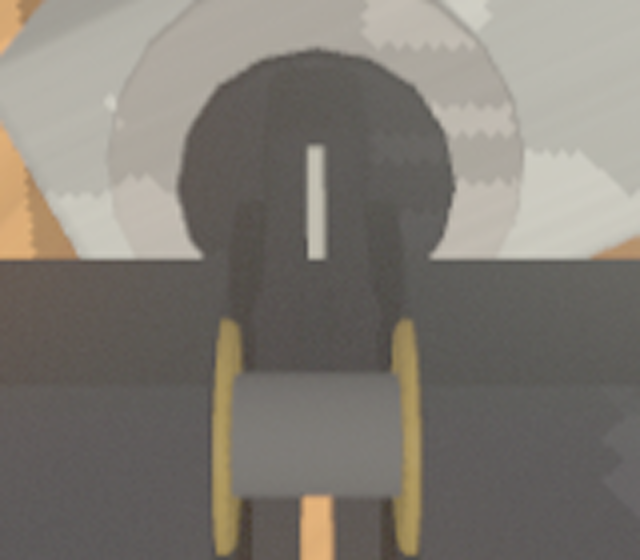

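The fingers (inner edges at crop x≈265 and 365) lie right against the bar, so the picture says it is gripped though the width reads ~0. A small test turn will tell.

```bash
python3 -m crank '[[[0,0,0],0.5],[[0,0,0],0.8],[[0,0,0],0.8],[[0,0,0],0.4],[[0,0,0],0]]' 
python3 - <<'E'
from h import *
s,im=snap("wrist","w3.png");print(s["width"],s["grip_force"],s["torque"],s["ft_force"])
im=im[180:320,220:420,::-1]
c=(np.clip(im/255.,0,1)**.45*255).astype(np.uint8)
cv2.imwrite("pics/c4.png",cv2.resize(c,None,fx=4,fy=4,interpolation=cv2.INTER_CUBIC))
E
```

```text
time: 6.68
ee_pos: [0.5143, -0.1125, 0.0635]
eef_rot: [0.542, 0.84, -0.0, 0.0]
ft_force: [-0.4, 0.2, 0.5]
width: 0.0004
grip_force: 0.0
0.00042059599354802815 0.0 [-0.0138 -0.1716  0.0215] [-0.4395  0.1665  0.5169]
```

View pics/c4.png

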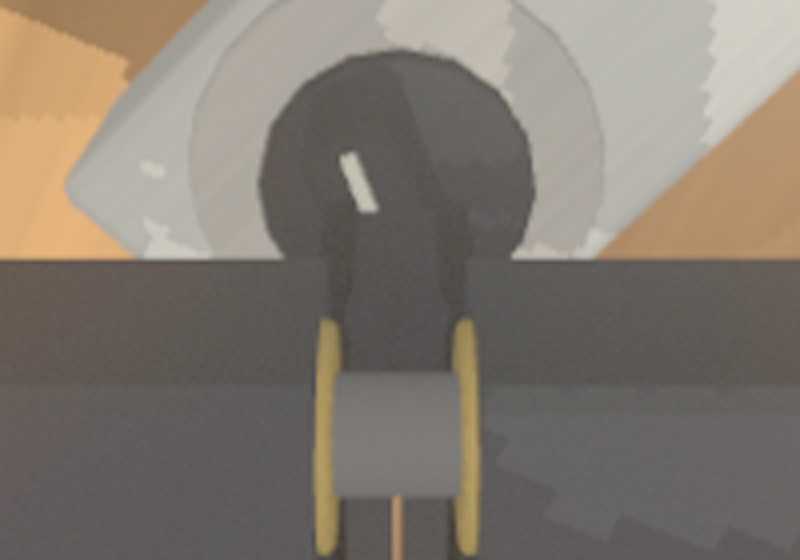

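The fingers closed fully and the knob did not turn, so the bar isn't between the pads; probably they are above it. I'll probe down gently while closed.

```bash
for i in 1 2 3; do :; done
python3 -m crank '[[[0,0,0.07],0],[[0,0,0.07],0]]' | egrep 'pos|force'
python3 -m crank '[[[0,0,0.07],0],[[0,0,0.07],0]]' | egrep 'pos|force'
python3 - <<'E'
from h import *
s=sensors.read_state();print(s["width"],s["grip_force"],s["ee_pos"])
for n in("top","scene"):print(n,proj(n,s["ee_pos"]))
# bar top height consistency: top mark pixel vs wrist view
m=cv2.imread("pics/scene0.png");c=m[180:215,245:290].astype(int);print("scene dark bbox",[ (int(a.min())+o,int(a.max())+o) for a,o in zip(np.where(c.sum(2)<110),(180,245))])
m=cv2.imread("pics/top0.png");c=m[180:220,350:395].astype(int);print("top dark bbox",[ (int(a.min())+o,int(a.max())+o) for a,o in zip(np.where(c.sum(2)<130),(180,350))])
for z in(.057,.08,.087):
  for n in("top","scene"):print(z,n,proj(n,[.5143,-.1125,z]))
E
```

```text
ee_pos: [0.5152, -0.1127, 0.0624]
ft_force: [-18.3, 2.8, 49.3]
grip_force: 24.4
ee_pos: [0.5158, -0.1128, 0.0619]
ft_force: [-35.5, 5.8, 90.3]
grip_force: 45.1
0.0007780239355012989 45.11630098801106 [ 0.5158 -0.1128  0.0619]
top [368.0162 198.8291]
scene [266.9421 196.8055]
scene dark bbox [(187, 203), (259, 276)]
top dark bbox [(193, 206), (362, 375)]
0.057 top [367.7404 199.6629]
0.057 scene [267.5437 197.5576]
0.08 top [368.66   198.3857]
0.08 scene [266.4667 191.8967]
0.087 top [368.9485 197.985 ]
0.087 scene [266.13   190.1268]
```

```bash
python3 -m crank '[[[0,0,-0.5],0],[[0,0,-1],0],[[0,0,-1],0],[[0,0,0],0]]' 0.6
python3 - <<'E'
from h import *
s,im=snap("wrist","w5.png");b=vision.camera("scene")
c=b[150:240,220:330,::-1];c=(np.clip(c/255.,0,1)**.5*255).astype(np.uint8)
d=im[100:300,220:420,::-1];d=(np.clip(d/255.,0,1)**.45*255).astype(np.uint8)
cv2.imwrite("pics/c5.png",np.hstack([cv2.resize(c,(400,327),interpolation=cv2.INTER_CUBIC),cv2.resize(d,(327,327),interpolation=cv2.INTER_CUBIC)]))
print(s["ee_pos"],[proj("scene",s["ee_pos"]+np.array([0,0,z])) for z in(0,.019)])
E
```

```text
time: 7.72
ee_pos: [0.5157, -0.1128, 0.1322]
eef_rot: [0.542, 0.84, 0.0, 0.002]
ft_force: [0.3, -0.2, -0.3]
width: 0.0326
grip_force: 0.0
[ 0.5157 -0.1128  0.1322] [array([263.4819, 178.5543]), array([262.4557, 173.2038])]
```

View pics/c5.png

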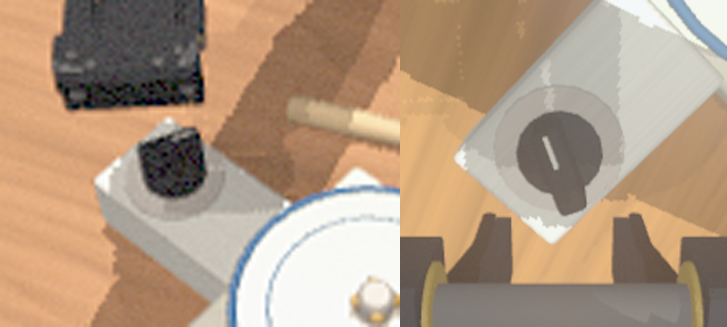

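The knob bar now stands clear at crop (172,165) and the gripper box seems displaced from it. I'll check the tool geometry against the scene image numerically.

```bash
python3 - <<'E'
from h import *
s=sensors.read_state();Q=R.from_quat(s["eef_rot"]);t=s["ee_pos"];print(s["time"],Q.as_matrix(),s["joint_positions"])
for x in(-.0375,.0375):
  for y in(-.095,.095):
    print((x,y),proj("scene",t+Q.apply([x,y,-.070])))
for y in(-.0435,.0435):print("tip",y,proj("scene",t+Q.apply([0,y,0])))
a=vision.camera("scene");b=vision.camera("top")
for im,n in((a,"scene"),(b,"top")):
    m=(im.max(2)<60)
    k,l,st,ce=cv2.connectedComponentsWithStats(m.astype(np.uint8))
    print(n,[(st[i].tolist(),ce[i].round(1).tolist()) for i in range(1,k) if st[i][4]>60 and st[i][4]<9000])
    print(n,"tcp",proj(n,t),"flange-ish",proj(n,t+[0,0,.07]))
m=a.max(2)<60
for row in range(150,206,4):
    w=np.where(m[row,215:300])[0]+215
    print(row,(w.min(),w.max(),len(w)) if len(w) else "")
E
```

```text
7.825 [[-0.412   0.9112 -0.    ]
 [ 0.9112  0.412  -0.0002]
 [-0.0002 -0.0001 -1.    ]] [ 0.6688  0.2124 -0.6026  1.7756  0.1291  1.1931  0.4536]
(-0.0375, -0.095) [244.7487 128.2924]
(-0.0375, 0.095) [239.9381 194.2455]
(0.0375, -0.095) [277.4494 126.7732]
(0.0375, 0.095) [277.5238 192.254 ]
tip -0.0435 [264.3255 164.5781]
tip 0.0435 [263.5535 193.7935]
scene [([251, 0, 24, 47, 917], [262.3, 20.9]), ([349, 0, 11, 16, 88], [353.9, 5.7]), ([378, 15, 32, 39, 840], [393.3, 33.7]), ([248, 74, 14, 17, 166], [254.7, 82.4]), ([346, 79, 48, 22, 201], [366.0, 92.3]), ([226, 94, 51, 86, 2671], [256.3, 142.0]), ([176, 146, 20, 17, 265], [185.6, 153.9]), ([258, 185, 19, 20, 282], [267.3, 194.8])]
scene tcp [263.951  178.7524] flange-ish [260.022  158.1069]
top [([379, 16, 261, 22, 2102], [525.2, 26.8]), ([0, 22, 232, 378, 7085], [39.2, 187.5]), ([337, 29, 39, 11, 133], [354.2, 35.4]), ([292, 30, 55, 12, 222], [318.6, 35.0]), ([231, 32, 65, 13, 271], [261.2, 38.4]), ([344, 131, 30, 82, 928], [361.8, 170.9]), ([461, 208, 20, 18, 286], [470.2, 216.6]), ([611, 317, 29, 83, 1963], [627.5, 354.8]), ([305, 370, 57, 30, 485], [335.3, 381.5]), ([323, 384, 15, 16, 62], [331.2, 392.0])]
top tcp [370.8685 195.4773] flange-ish [374.3116 190.7083]
150 (np.int64(238), np.int64(275), 38)
154 (np.int64(238), np.int64(275), 38)
158 (np.int64(238), np.int64(276), 39)
162 (np.int64(235), np.int64(276), 41)
166 (np.int64(235), np.int64(274), 38)
170 (np.int64(235), np.int64(275), 41)
174 (np.int64(236), np.int64(275), 40)
178 (np.int64(238), np.int64(275), 38)
182 
186 (np.int64(269), np.int64(274), 5)
190 (np.int64(258), np.int64(275), 18)
194 (np.int64(259), np.int64(275), 17)
198 (np.int64(259), np.int64(276), 18)
202 (np.int64(261), np.int64(273), 13)
```

The visible fingertips (gap 100 px at 52 mm opening gives depth 0.175) and the contact at z≈0.063 (bar top ≈0.09) both say the real fingertips are about 27 mm above the reported TCP. So I should grip about 23 mm lower than I did, going down with checks.

```bash
python3 -m crank '[[[0,0,0],-0.9],[[0,0,0],-0.9],[[0.03,-0.03,0],-0.7],[[0,0,0.8],0],[[0,0,0.8],0],[[0,0,0.5],0],[[0,0,0.4],0],[[0,0,0],0]]' 0.6| egrep 'pos|rot|ft|wid'
python3 -m crank '[[[0,0,0.15],0],[[0,0,0.15],0],[[0,0,0.1],0],[[0,0,0],0]]' | egrep 'pos|ft|wid'
python3 -m crank '[[[0,0,0.15],0],[[0,0,0],0]]' | egrep 'pos|ft|wid'
python3 -m crank '[[[0,0,0],0],[[0,0,0],0],[[0,0,0],0],[[0,0,0],0],[[0,0,0],0],[[0,0,0],0]]' 0 40| egrep 'pos|orc|wid'
```

```text
ee_pos: [0.5126, -0.1123, 0.0544]
eef_rot: [0.388, 0.922, -0.0, -0.001]
ft_force: [0.0, 0.3, 0.0]
width: 0.0523
ee_pos: [0.5129, -0.1124, 0.0429]
ft_force: [0.5, 0.0, 0.7]
width: 0.052
ee_pos: [0.5128, -0.1124, 0.0382]
ft_force: [0.9, -0.1, 0.5]
width: 0.0522
ee_pos: [0.5135, -0.1119, 0.0386]
ft_force: [3.5, 2.1, -2.7]
width: 0.0136
grip_force: 40.0
```

```bash
python3 -m crank '[[[0,0,0],0.5],[[0,0,0],0.9],[[0,0,0],0.9],[[0,0,0],0.9],[[0,0,0],0.9],[[0,0,0],0.9],[[0,0,0],0.9],[[0,0,0],0.9],[[0,0,0],0.6],[[0,0,0],0],[[0,0,0],0]]'
python3 - <<'E'
from h import *
s=sensors.read_state();M=R.from_quat(s["eef_rot"]).as_matrix();print(np.degrees(np.arctan2(M[1,0],M[0,0])),s["torque"])
E
```

```text
time: 11.8
ee_pos: [0.515, -0.1115, 0.0387]
eef_rot: [0.793, 0.61, 0.002, 0.001]
ft_force: [10.8, 2.8, -9.1]
width: 0.0141
grip_force: 40.0
75.14704406498971 [ 0.5744 -2.4118 -0.117 ]
```

```bash
python3 -m crank '[[[0,0,0],0],[[0,0,0],0],[[0,0,-0.5],0],[[0,0,-0.9],0],[[0,0,-0.9],0],[[0,0,-0.9],0],[[0,0,-0.9],0],[[0,0,-0.9],0],[[0,0,0],0]]' 0.6
python3 - <<'E'
from h import *
s,im=snap("wrist","w6.png");P=(s["ee_pos"],s["eef_rot"])
def segs(n,im,P,box=None):
    g=cv2.cvtColor(im,cv2.COLOR_RGB2GRAY);L=cv2.createLineSegmentDetector().detect(g)[0][:,0]
    for x1,y1,x2,y2 in L:
        a=atz(n,x1,y1,.05,P);b=atz(n,x2,y2,.05,P);d=b-a;l=np.linalg.norm(d);an=np.degrees(np.arctan2(d[1],d[0]))
        if l>.045 and n=="top" or l>.04:
            c=(a+b)/2
            if .38<c[0]<.72 and -.22<c[1]<.2 and (abs((an+20+45)%90-45)<6): print(n,c[:2],round(l,3),round((an+45)%90-45,2),[round(float(v)) for v in(x1,y1,x2,y2)])
segs("wrist",im,P)
g=im[:,:,:].astype(int).sum(2)
# knob mark
p=proj("wrist",[.5146,-.1128,.0875],P).round().astype(int);print("knob px",p)
w=im[p[1]-35:p[1]+35,p[0]-35:p[0]+35].max(2)
np.save("pics/w6.npy",im)
dark=(w<90).astype(np.uint8);k,l,st,ce=cv2.connectedComponentsWithStats(dark);i=1+st[1:,4].argmax();print(st[i],ce[i]+p-35)
br=cv2.connectedComponentsWithStats(1-dark)
for j in range(1,br[0]):
    if 8<br[2][j,4]<200:
        ys,xs=np.where(br[1]==j);print("mark",br[2][j],cv2.fitLine(np.float32(np.c_[xs,ys]),2,0,.01,.01).ravel())
E
```

```text
time: 12.92
ee_pos: [0.5142, -0.1126, 0.1917]
eef_rot: [0.793, 0.609, 0.001, 0.002]
ft_force: [0.1, -1.0, -0.1]
width: 0.052
grip_force: 0.0
wrist [0.4674 0.0272] 0.067 -19.32 [231, 4, 230, 83]
wrist [ 0.493  -0.0635] 0.085 -19.89 [288, 89, 283, 176]
wrist [ 0.4393 -0.1836] 0.048 -16.69 [269, 233, 270, 273]
wrist [ 0.6366 -0.0362] 0.061 -19.79 [419, 99, 430, 30]
wrist [ 0.4996 -0.1525] 0.068 -20.09 [283, 212, 347, 217]
wrist [ 0.5608 -0.088 ] 0.088 -19.67 [353, 183, 363, 95]
wrist [ 0.5932 -0.0536] 0.065 -20.91 [349, 93, 416, 101]
wrist [ 0.4043 -0.199 ] 0.049 -14.8 [266, 273, 222, 273]
knob px [319 185]
[  13    6   44   51 1542] [318.3729 178.9254]
mark [34 16  2 18 36] [-0.   1.  34.5 24.5]
```

Knob ≈1.49 rad relative to scale yaw −19.8°, so it is level to about 0.001 rad. Now above the cap.

```bash
python3 -m crank '[[[0.92,-0.4,0],0],[[0.92,-0.4,0],0],[[0.92,-0.4,0],0],[[0.92,-0.4,0],0],[[0.92,-0.4,0],0],[[0.92,-0.4,0],0],[[0.92,-0.4,0],0],[[0.92,-0.4,0],0],[[0.92,-0.4,0],0],[[0.92,-0.4,0],0],[[0.92,-0.4,0],0],[[0.92,-0.4,0],0]]'
python3 -m crank '[[[0.85,-0.35,0],0],[[0.85,-0.35,0],0],[[0,0,0],0],[[0,0,0],0]]'
cat > cap.py <<'E'
from h import *
def hull_c(pts):
    h=cv2.convexHull(np.float32(pts));m=cv2.moments(h);return np.array([m["m10"],m["m01"]])/m["m00"],m["m00"]
th=np.linspace(0,2*np.pi,40)
def model(x,y,z0,P,n="wrist"):
    return [proj(n,[x+r_*np.cos(t),y+r_*np.sin(t),z0+z],P) for r_,z in((.0235,0),(.0235,.025),(.013,.025),(.013,.048)) for t in th]
def find(im,guess,z0,P,n="wrist"):
    hsv=cv2.cvtColor(im,cv2.COLOR_RGB2HSV);m=(((hsv[:,:,0]<6)|(hsv[:,:,0]>172))&(hsv[:,:,1]>150)&(hsv[:,:,2]>50)).astype(np.uint8)
    k,l,st,ce=cv2.connectedComponentsWithStats(m)
    q=proj(n,[guess[0],guess[1],z0+.02],P)
    c=[i for i in range(1,k) if st[i,4]>40];print("red comps",[(st[i].tolist()) for i in c])
    i=min(c,key=lambda i:np.linalg.norm(ce[i]-q))
    ys,xs=np.where(l==i);t,A=hull_c(np.c_[xs,ys]);x=np.array(guess[:2],float)
    for _ in range(8):
        f=lambda v:hull_c(model(*v,z0,P,n))[0]
        J=np.c_[(f(x+[.001,0])-f(x))/.001,(f(x+[0,.001])-f(x))/.001];x=x+np.linalg.solve(J,t-f(x))
    print("cap",x,"areas",A,hull_c(model(*x,z0,P,n))[1],"px",t);return x
E
python3 - <<'E'
from cap import *
s,im=snap("wrist","w7.png");P=(s["ee_pos"],s["eef_rot"])
x=find(im,(.4535,.2994),0,P)
a=vision.camera("top");find(a,(.4535,.2994),0,None,"top")
print(go([x[0],x[1],.03],s))
E
```

```text
time: 14.48
ee_pos: [0.4583, 0.2452, 0.1879]
eef_rot: [0.793, 0.609, -0.001, 0.0]
ft_force: [0.2, -0.8, -0.0]
width: 0.0523
grip_force: 0.0
time: 14.98
ee_pos: [0.4518, 0.2984, 0.188]
eef_rot: [0.793, 0.609, -0.001, 0.0]
ft_force: [-0.1, -0.4, -0.5]
width: 0.0525
grip_force: 0.0
red comps [[302, 141, 42, 44, 1230], [231, 164, 30, 29, 573]]Traceback (most recent call last):
  File "<stdin>", line 3, in <module>
  File "cap.py", line 16, in find
    J=np.c_[(f(x+[.001,0])-f(x))/.001,(f(x+[0,.001])-f(x))/.001];x=x+np.linalg.solve(J,t-f(x))
                                                     ~^^^
  File "cap.py", line 15, in <lambda>
    f=lambda v:hull_c(model(*v,z0,P,n))[0]
                      ~~~~~^^^^^^^^^^^
  File "cap.py", line 6, in model
    return [proj(n,[x+r_*np.cos(t),y+r_*np.sin(t),z0+z],P) for r_,z in((.0235,0),(.0235,.025),(.013,.025),(.013,.048)) for t in th]
            ~~~~^^^^^^^^^^^^^^^^^^^^^^^^^^^^^^^^^^^^^^^^^^
  File "h.py", line 20, in proj
    m=vision.camera_model(name); f=200/np.tan(np.radians(m["vertical_fov"]/2))
ValueError: time passes only in moves, steps and waits
```

```bash
sed -i 's/^def ray/import functools\ncm=functools.lru_cache(None)(vision.camera_model)\ndef ray/; s/=vision.camera_model(name)/=cm(name)/' h.py
python3 - <<'E'
from cap import *
s=sensors.read_state();im=vision.camera("wrist");P=(s["ee_pos"],s["eef_rot"])
cv2.imwrite("pics/w8.png",im[:,:,::-1])
x=find(im,(.4535,.2994),0,P)
print(go([x[0],x[1],.03],s))
E
```

```text
red comps [[302, 141, 42, 43, 1221], [231, 164, 30, 29, 572]]
cap [0.4571 0.3047] areas 1391.5 1560.0781422774307 px [322.2242 162.2237]
[0.26   0.1057 5.2713]
```

```bash
python3 - <<'E'
from cap import *
s=sensors.read_state();P=(s["ee_pos"],s["eef_rot"])
im=cv2.imread("pics/w8.png")[:,:,::-1].copy()
for x in((.4571,.3047),(.456,.3015),(.455,.299)):
    b=[np.array([proj("wrist",[x[0]+r_*np.cos(t),x[1]+r_*np.sin(t),z],P) for t in th]) for r_,z in((.0235,0),(.0235,.025),(.013,.048))]
    print(x,[(q.min(0).round(1).tolist(),q.max(0).round(1).tolist()) for q in b])
print(im[136:192:2,323].tolist())
E
```

```text
(0.4571, 0.3047) [([301.6, 139.1], [342.3, 179.4]), ([300.4, 142.1], [343.9, 184.9]), ([309.6, 155.6], [335.2, 180.7])]
(0.456, 0.3015) [([301.4, 142.1], [342.0, 182.2]), ([300.3, 145.2], [343.6, 187.8]), ([309.4, 158.9], [334.9, 183.9])]
(0.455, 0.299) [([301.2, 144.5], [341.7, 184.4]), ([300.0, 147.8], [343.2, 190.2]), ([309.1, 161.6], [334.6, 186.4])]
[[134, 81, 38], [134, 80, 39], [116, 43, 23], [121, 28, 17], [173, 32, 18], [173, 32, 17], [173, 32, 16], [172, 31, 16], [151, 30, 16], [110, 25, 12], [143, 28, 15], [170, 30, 14], [164, 46, 33], [150, 143, 121], [187, 178, 152], [180, 171, 145], [165, 157, 133], [150, 142, 121], [183, 175, 148], [179, 171, 144], [160, 125, 104], [154, 28, 13], [219, 43, 24], [242, 52, 32], [230, 79, 34], [207, 123, 54], [207, 123, 55], [140, 83, 37]]
```

```bash
python3 -m crank '[[[0.26,0.13,0.8],0],[[0,0,0.9],0],[[0,0,0.9],0],[[0,0,0.9],0],[[0,0,0.9],0],[[0,0,0.8],0],[[0,0,0.6],0],[[0,0,0],0],[[0,0,0],0]]'
python3 - <<'E'
from h import *
s=sensors.read_state();print(go([.4575,.3045,.003],s),s["ee_pos"])
E
```

```text
time: 16.2
ee_pos: [0.4581, 0.3062, 0.0154]
eef_rot: [0.793, 0.609, 0.001, 0.0]
ft_force: [-0.1, -0.1, 0.3]
width: 0.052
grip_force: 0.0
[-0.0585 -0.005   0.4121] [0.4581 0.3062 0.0154]
```

```bash
python3 -m crank '[[[-0.05,0,0.1],0],[[0,0,0.1],0],[[0,0,0],0],[[0,0,0],0]]' 0.4 | egrep 'pos|ft|wid'
for i in 1; do :; done
python3 -m crank '[[[0,0,0.04],0],[[0,0,0.04],0],[[0,0,0],0]]' | egrep 'pos|ft|wid'
python3 -m crank '[[[0,0,0.04],0],[[0,0,0.04],0],[[0,0,0],0]]' | egrep 'pos|ft|wid'
```

```text
ee_pos: [0.4572, 0.3045, 0.0086]
ft_force: [-0.5, -1.2, -0.3]
width: 0.035
ee_pos: [0.4571, 0.3044, 0.006]
ft_force: [0.1, 0.4, 0.2]
width: 0.0346
ee_pos: [0.4572, 0.3044, 0.0036]
ft_force: [0.5, -0.5, 0.5]
width: 0.0346
```

```bash

python3 -m crank '[[[0,0,0.04],0],[[0,0,0],0]]' | egrep 'pos|ft'
python3 -m crank '[[[0,0,0.04],0],[[0,0,0],0]]' | egrep 'pos|ft'
python3 -m crank '[[[0,0,0.04],0],[[0,0,0],0]]' | egrep 'pos|ft'
python3 -m crank '[[[0,0,0.04],0],[[0,0,0],0]]' | egrep 'pos|ft'
```

```text
ee_pos: [0.4572, 0.3044, 0.0024]
ft_force: [-0.2, 0.1, -0.1]
ee_pos: [0.4571, 0.3044, 0.0012]
ft_force: [-0.6, -0.3, -0.1]
ee_pos: [0.4571, 0.3044, -0.0]
ft_force: [0.5, -0.8, -0.6]
ee_pos: [0.4571, 0.3044, -0.0012]
ft_force: [0.2, 0.4, 0.4]
```

```bash

python3 -m crank '[[[0,0,0.04],0],[[0,0,0],0]]' | egrep 'pos|ft'
python3 -m crank '[[[0,0,0.04],0],[[0,0,0],0]]' | egrep 'pos|ft'
python3 -m crank '[[[0,0,0.04],0],[[0,0,0],0]]' | egrep 'pos|ft'
```

```text
ee_pos: [0.4571, 0.3044, -0.0024]
ft_force: [0.2, 0.1, 0.3]
ee_pos: [0.4571, 0.3044, -0.0036]
ft_force: [-0.2, 0.2, -0.6]
ee_pos: [0.4571, 0.3044, -0.0048]
ft_force: [0.3, 0.2, 0.4]
```

```bash

python3 -m crank '[[[0,0,0.04],0],[[0,0,0],0]]' | egrep 'pos|ft'
python3 -m crank '[[[0,0,0.04],0],[[0,0,0],0]]' | egrep 'pos|ft'
python3 - <<'E'
from cap import *
s,im=snap("wrist","w9.png");P=(s["ee_pos"],s["eef_rot"]);find(im,(.4571,.3045),0,P);print(s["width"])
im=im[150:330,200:440,::-1];c=(np.clip(im/255.,0,1)**.5*255).astype(np.uint8)
cv2.imwrite("pics/c9.png",cv2.resize(c,None,fx=3,fy=3,interpolation=cv2.INTER_CUBIC))
E
```

```text
ee_pos: [0.4572, 0.3045, -0.006]
ft_force: [0.5, -0.4, -0.5]
ee_pos: [0.4573, 0.3045, -0.0062]
ft_force: [-3.3, -2.8, 12.3]
red comps [[279, 196, 81, 78, 4475], [159, 238, 35, 7, 182]]
cap [0.458  0.3089] areas 5174.0 6912.448804896092 px [319.189  236.9565]
0.034909060926785265
```

View pics/c9.png

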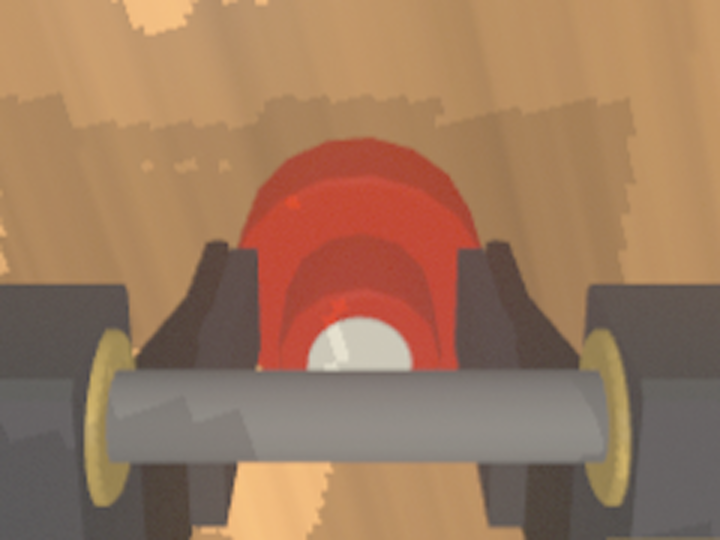

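The tips touch the shoulder at reported z −0.006 (so the true tips are 31 mm behind the reported TCP), and the cap is centred between the fingers (crop 360,350). Back off a touch, grip and lift.

```bash
python3 -m crank '[[[0,0,-0.04],0],[[0,0,0],0],[[0,0,0],0],[[0,0,0],0],[[0,0,0],0]]' 0 40
python3 -m crank '[[[0,0,-0.3],0],[[0,0,-0.8],0],[[0,0,-0.8],0],[[0,0,-0.9],0],[[0,0,-0.9],0],[[0,0,-0.9],0],[[0,0,0],0]]'
```

```text
time: 20.38
ee_pos: [0.4573, 0.3046, -0.0057]
eef_rot: [0.793, 0.61, 0.0, 0.0]
ft_force: [-0.3, -1.2, 4.3]
width: 0.0252
grip_force: 40.0
time: 21.25
ee_pos: [0.458, 0.3053, 0.1342]
eef_rot: [0.793, 0.61, 0.002, 0.0]
ft_force: [0.5, 0.5, -0.6]
width: 0.0249
grip_force: 40.0
```

```bash
python3 -m crank '[[[-0.4,0.27,0],0],[[-0.86,0.58,0],0],[[-0.86,0.58,0],0],[[-0.86,0.58,0],0],[[-0.86,0.58,0],0],[[-0.86,0.58,0],0],[[-0.86,0.58,0],0],[[-0.86,0.58,0],0],[[-0.86,0.58,0],0],[[-0.86,0.58,0],0],[[-0.46,0.31,0],0],[[0,0,0],0]]'
cat > plate.py <<'E'
from h import *
from scipy.optimize import least_squares
def circ(p):
    f=lambda v:np.hypot(p[:,0]-v[0],p[:,1]-v[1])-v[2]
    return least_squares(f,[p[:,0].mean(),p[:,1].mean(),.08],loss="soft_l1",f_scale=.0015)
def ring(n,im,P,zs,lo,hi):
    hsv=cv2.cvtColor(im,cv2.COLOR_RGB2HSV);m=(hsv[:,:,0]>98)&(hsv[:,:,0]<125)&(hsv[:,:,1]>90)
    ys,xs=np.where(m);o,d=ray(n,0,0,P);d1=ray(n,1,0,P)[1]-d;d2=ray(n,0,1,P)[1]-d
    D=d+xs[:,None]*d1+ys[:,None]*d2
    for z in zs:
        p=(o+D*((z-o[2])/D[:,2])[:,None])[:,:2];rr=np.hypot(p[:,0]-.572,p[:,1]-.054);q=p[(rr>lo)&(rr<hi)]
        if len(q)<50: print(n,z,"few",len(q));continue
        r_=circ(q);print(n,z,"c,r",r_.x,"rms",np.sqrt((r_.fun**2).mean()),len(q))
E
python3 - <<'E'
from plate import *
s,im=snap("wrist","w10.png");P=(s["ee_pos"],s["eef_rot"]);print(P[0])
ring("wrist",im,P,(.055,.06,.065,.07),.075,.1);ring("wrist",im,P,(.065,),.04,.072)
for n in("top","scene"):
    a=vision.camera(n);cv2.imwrite(f"pics/{n}10.png",a[:,:,::-1]);ring(n,a,None,(.06,.065),.075,.1)
for n in("top","scene"):
    a=cv2.imread(f"pics/{n}0.png")[:,:,::-1].copy();ring(n+"",a,None,(.065,),.075,.1)
q=proj("wrist",[.572,.054,.08],P);print("stud px",q)
q=q.round().astype(int);w=im[q[1]-24:q[1]+26:2,q[0]-30:q[0]+32:2]
hs=cv2.cvtColor(np.ascontiguousarray(w),cv2.COLOR_RGB2HSV)
for row in hs: print("".join("o" if p[1]>90 else ("#" if p[2]<150 else ("+" if p[2]<185 else ".")) for p in row))
E
```

```text
time: 22.75
ee_pos: [0.5587, 0.0092, 0.1314]
eef_rot: [0.793, 0.609, -0.001, -0.0]
ft_force: [1.3, 0.3, -0.1]
width: 0.0254
grip_force: 40.0
[0.5587 0.0092 0.1314]
wrist 0.055 c,r [0.5726 0.0502 0.0926] rms 0.0013930185289907204 3502
wrist 0.06 c,r [0.5727 0.0508 0.0908] rms 0.0013670738916760508 3502
wrist 0.065 c,r [0.5729 0.0514 0.0891] rms 0.0013411296722700573 3502
wrist 0.07 c,r [0.573  0.0521 0.0874] rms 0.0013151858749639938 3502
wrist 0.065 c,r [0.5727 0.0515 0.0667] rms 0.0003719181913083087 664
top 0.06 c,r [0.5731 0.0511 0.0883] rms 0.0007056833800943991 60
top 0.065 c,r [0.5721 0.0509 0.0879] rms 0.0007020853778997111 60
scene 0.06 c,r [0.5667 0.0505 0.0893] rms 0.001202128489619843 326
scene 0.065 c,r [0.5694 0.0515 0.0887] rms 0.0012318992275997507 327
top 0.065 c,r [0.5725 0.0506 0.0876] rms 0.0008382421058909318 116
scene 0.065 c,r [0.5696 0.0517 0.0899] rms 0.001931131372311612 376
stud px [321.461  140.9804]
...............+...+++..+++++++
...............++++++++++++++++
............+++++++++++++++++++
............+++++++++++++++++++
..........#o#++++++++++++++++++
.....++#.ooooo#######ooo+++++++
.....+##ooooo########oooo++++++
.....+##oooo##########oooo+++++
....+++#oo############oooo+++++
.++++####o#############ooo+++++
++++++##################o++++++
++++++###################++++++
+++++####################++++++
+++++####################++++++
++++++###################++++++
++++++###################++++++
++++++##o###############+++++++
+++++###o###############+++++++
+++++###oo#############oo++++++
++++++##ooo###########ooo++++++
++++++#+oooo#########ooo+++++++
+++++++++#oo########oooo+++++++
++++++++++++++++++++#o#++++++++
+++++++++++++++++++++++++++++++
+++++++++++++++++++++++++++++++
```

```bash
python3 - <<'E'
from cap import *
s=sensors.read_state();P=(s["ee_pos"],s["eef_rot"])
for z in(.07,.075,.08):print("stud",z,atz("wrist",323.9,143.3,z,P))
im=cv2.imread("pics/w10.png")[:,:,::-1].copy()
hsv=cv2.cvtColor(im,cv2.COLOR_RGB2HSV);m=((hsv[:,:,0]<6)|(hsv[:,:,0]>172))&(hsv[:,:,1]>150)&(hsv[:,:,2]>50);m[:, :240]=0;m[:,400:]=0
for row in range(190,232,4):
    w=np.where(m[row])[0]
    if len(w):print(row,w.min(),w.max(),(w.min()+w.max())/2)
Q=R.from_quat(s["eef_rot"])
for dx in(-.003,0,.003):
    c=s["ee_pos"]+Q.apply([dx,0,0]);c[2]+=.006
    b=[np.array([proj("wrist",[c[0]+.0235*np.cos(t),c[1]+.0235*np.sin(t),c[2]+z],P) for t in th]) for z in(0,.025)]
    print(dx,[(q.min(0).round(1).tolist(),q.max(0).round(1).tolist()) for q in b])
ys=np.where(m.any(1))[0];print("top row",ys.min())
E
```

```text
stud 0.07 [0.5729 0.0533 0.07  ]
stud 0.075 [0.573 0.054 0.075]
stud 0.08 [0.5731 0.0547 0.08  ]
198 306 331 318.5
202 297 339 318.0
206 292 345 318.5
210 288 349 318.5
214 285 351 318.0
218 284 354 319.0
222 282 355 318.5
226 281 357 319.0
230 282 354 318.0
-0.003 [([280.9, 198.9], [358.7, 270.9]), ([275.8, 213.3], [364.1, 293.6])]
0 [([280.7, 194.0], [358.8, 266.5]), ([275.6, 207.7], [364.3, 288.8])]
0.003 [([280.6, 189.0], [359.0, 262.2]), ([275.3, 202.1], [364.5, 284.0])]
top row 196
```

```bash
python3 -m crank '[[[0.5,0.05,0],0],[[0.6,0.06,0],0],[[0.44,0,0],0],[[0,0,0.5],0],[[0,0,0.6],0],[[0,0,0.4],0],[[0,0,0],0],[[0,0,0],0]]' |egrep 'time|pos|ft|wid'
python3 -m crank '[[[0,0,0.1],0],[[0,0,0.1],0],[[0,0,0],0]]' |egrep 'pos|ft|wid'
python3 -m crank '[[[0,0,0.1],0],[[0,0,0],0]]' |egrep 'pos|ft|wid'
```

```text
time: 23.9
ee_pos: [0.5743, 0.054, 0.0875]
ft_force: [-0.2, 0.3, -0.3]
width: 0.0246
ee_pos: [0.574, 0.0541, 0.081]
ft_force: [0.6, -0.2, -0.6]
width: 0.0251
ee_pos: [0.5739, 0.0542, 0.0779]
ft_force: [0.8, 0.2, -0.6]
width: 0.0251
```

```bash
python3 -m crank '[[[-0.035,0,0.07],0],[[0,0,0],0]]' |egrep 'pos|ft'
python3 -m crank '[[[0,0,0.07],0],[[0,0,0],0]]' |egrep 'pos|ft'
python3 -m crank '[[[0,0,0.07],0],[[0,0,0],0]]' |egrep 'pos|ft'
python3 -m crank '[[[0,0,0.07],0],[[0,0,0],0]]' |egrep 'pos|ft'
```

```text
ee_pos: [0.5738, 0.0526, 0.0761]
ft_force: [-0.4, -1.5, 2.1]
ee_pos: [0.5744, 0.053, 0.0748]
ft_force: [-2.0, -2.1, 7.0]
ee_pos: [0.5743, 0.0529, 0.0725]
ft_force: [-0.9, -2.5, 4.9]
ee_pos: [0.5738, 0.0528, 0.0694]
ft_force: [0.5, -2.0, -3.2]
```

```bash
python3 -m crank '[[[0,0,0.05],0],[[0,0,0],0]]' |egrep 'pos|ft'
python3 -m crank '[[[0,0,0.05],0],[[0,0,0],0]]' |egrep 'pos|ft'
python3 -m crank '[[[0,0,0.05],0],[[0,0,0],0]]' |egrep 'pos|ft'
python3 -m crank '[[[0,0,0.05],0],[[0,0,0],0]]' |egrep 'pos|ft'
```

```text
ee_pos: [0.5734, 0.0528, 0.0673]
ft_force: [2.7, -1.8, -9.3]
ee_pos: [0.5734, 0.0527, 0.066]
ft_force: [2.9, -2.9, -10.3]
ee_pos: [0.5737, 0.0531, 0.0652]
ft_force: [0.4, -3.2, -6.0]
ee_pos: [0.5742, 0.0538, 0.0643]
ft_force: [-1.3, 0.0, 0.7]
```

```bash
python3 -m crank '[[[0,0,0.05],0],[[0,0,0],0]]' |egrep 'pos|ft|wid'
python3 -m crank '[[[0,0,0.04],0],[[0,0,0],0]]' |egrep 'pos|ft|wid'
```

```text
ee_pos: [0.5743, 0.0538, 0.0641]
ft_force: [-6.8, -1.8, 14.1]
width: 0.0254
ee_pos: [0.5744, 0.0538, 0.0641]
ft_force: [-12.0, -2.9, 26.0]
width: 0.0252
```

```bash
python3 -m crank '[[[0,0,0],0],[[0,0,0],0],[[0,0,0],0],[[0,0,0],0]]'
python3 - <<'E'
from bench import r
print(r.close_job())
E
```

```text
time: 27.52
ee_pos: [0.5744, 0.0538, 0.0641]
eef_rot: [0.793, 0.61, 0.001, 0.001]
ft_force: [-11.8, -2.5, 25.6]
width: 0.0247
grip_force: 40.0
the job is handed in; nothing more can be done
None
```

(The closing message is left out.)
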